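# Set a graduated set of tumblers out on the kiln shelf

## Task

Set the four leaf-painted tumblers out on the kiln shelf for firing: one standing upright in the middle of each round clay cookie, stepping up in height along the row, with the shortest next to the cone pack, so that nothing tall shades the cones, and the tallest at the end away from it. Carry the tumblers upright, without ever laying or tipping one over, and leave the cone pack standing where it is.

Things in the scene. Friction and masses are not known exactly. Their poses are not given: they have to be found in the camera images.
- tumbler_a: the second tallest of the four tumblers: a straight, open-topped, hollow clay cylinder, cream with blue leaves, 92 mm high, 56 mm outside diameter, 5 mm wall, about 121 g (may vary by a third), fired hard, so it bears a firm grip. It stands on the bench at the start. Origin: centre of its underside; z up along its axis; yaw has no meaning.
- tumbler_b: the shortest of the four tumblers: a straight, open-topped, hollow clay cylinder, cream with blue leaves, 56 mm high, 56 mm outside diameter, 5 mm wall, about 85 g (may vary by a third), fired hard, so it bears a firm grip. It stands on the bench at the start. Origin: centre of its underside; z up along its axis; yaw has no meaning.
- tumbler_c: the tallest of the four tumblers: a straight, open-topped, hollow clay cylinder, cream with blue leaves, 110 mm high, 56 mm outside diameter, 5 mm wall, about 139 g (may vary by a third), fired hard, so it bears a firm grip. It stands on the bench at the start. Origin: centre of its underside; z up along its axis; yaw has no meaning.
- tumbler_d: the second shortest of the four tumblers: a straight, open-topped, hollow clay cylinder, cream with blue leaves, 74 mm high, 56 mm outside diameter, 5 mm wall, about 103 g (may vary by a third), fired hard, so it bears a firm grip. It stands on the bench at the start. Origin: centre of its underside; z up along its axis; yaw has no meaning.
- cookie_1: one of four identical cookies: flat round reddish clay discs, 80 mm diameter, 8 mm thick, stuck down in a row along the kiln shelf, about 92 mm apart. The numbers say nothing about the order in the row. Origin: centre of the underside, 15 mm above the bench, so the top, where a tumbler stands, is 23 mm above the bench.
- cookie_2: one of four identical cookies: flat round reddish clay discs, 80 mm diameter, 8 mm thick, stuck down in a row along the kiln shelf, about 92 mm apart. The numbers say nothing about the order in the row. Origin: centre of the underside, 15 mm above the bench, so the top, where a tumbler stands, is 23 mm above the bench.
- cookie_3: one of four identical cookies: flat round reddish clay discs, 80 mm diameter, 8 mm thick, stuck down in a row along the kiln shelf, about 92 mm apart. The numbers say nothing about the order in the row. Origin: centre of the underside, 15 mm above the bench, so the top, where a tumbler stands, is 23 mm above the bench.
- cookie_4: one of four identical cookies: flat round reddish clay discs, 80 mm diameter, 8 mm thick, stuck down in a row along the kiln shelf, about 92 mm apart. The numbers say nothing about the order in the row. Origin: centre of the underside, 15 mm above the bench, so the top, where a tumbler stands, is 23 mm above the bench.
- shelf: the kiln shelf: a buff ceramic slab with a white top, 160 mm deep (its x), 520 mm long (its y), 15 mm thick, flat and fixed on the bench beyond the tumblers. Origin: centre of the underside. The row of cookies runs along its y. Within 150 mm of the tumblers and of the row nothing else is higher than 90 mm above the bench (besides the tumblers themselves).
- cone_pack: the cone pack: a small clay bar 60 mm (its x, across the shelf) by 24 mm by 12 mm with three slender pointed cones standing in it, 72 mm high in all, about 70 g, loose on the shelf at one end of the row of cookies (either end), its centre about 87 mm from that of the nearest cookie. A plain square post, 36 by 36 by 50 mm, stands at the other end of the row. Origin: centre of the underside.

How it is judged (in metres and radians):
At the end, for the whole second after the job is handed in: Each tumbler stands upright (within 0.1 rad), at rest, on a cookie, within 12 mm of its centre. Counted from the cone pack, the cookies bear the 56, 74, 92 and 110 mm tumbler in that order. The cone pack stands upright, within 20 mm of where it was (angle between each of tumbler_b, tumbler_d, tumbler_a, tumbler_c's own z axis and vertical below 0.1 rad and height (world z) of tumbler_b between 0.019 and 0.028 m and linear speed of each of tumbler_b, tumbler_d, tumbler_a, tumbler_c below 0.02 m/s and (horizontal distance between tumbler_b and cookie_1 below 0.012 m or horizontal distance between tumbler_b and cookie_2 below 0.012 m or horizontal distance between tumbler_b and cookie_3 below 0.012 m or horizontal distance between tumbler_b and cookie_4 below 0.012 m) and horizontal distance between tumbler_b and cone_pack between 0 and 0.133 m and height (world z) of tumbler_d between 0.019 and 0.028 m and (horizontal distance between tumbler_d and cookie_1 below 0.012 m or horizontal distance between tumbler_d and cookie_2 below 0.012 m or horizontal distance between tumbler_d and cookie_3 below 0.012 m or horizontal distance between tumbler_d and cookie_4 below 0.012 m) and horizontal distance between tumbler_d and cone_pack between 0.133 and 0.225 m and height (world z) of tumbler_a between 0.019 and 0.028 m and (horizontal distance between tumbler_a and cookie_1 below 0.012 m or horizontal distance between tumbler_a and cookie_2 below 0.012 m or horizontal distance between tumbler_a and cookie_3 below 0.012 m or horizontal distance between tumbler_a and cookie_4 below 0.012 m) and horizontal distance between tumbler_a and cone_pack between 0.225 and 0.317 m and height (world z) of tumbler_c between 0.019 and 0.028 m and (horizontal distance between tumbler_c and cookie_1 below 0.012 m or horizontal distance between tumbler_c and cookie_2 below 0.012 m or horizontal distance between tumbler_c and cookie_3 below 0.012 m or horizontal distance between tumbler_c and cookie_4 below 0.012 m) and horizontal distance between tumbler_c and cone_pack between 0.317 and 0.45 m and distance of cone_pack from where it was at the start of the episode below 0.02 m and angle between cone_pack's own z axis and vertical below 0.2 rad); the robot touches nothing.
It fails at once if a tumbler is tipped or laid over (more than 0.6 rad from upright) (angle between any of tumbler_b, tumbler_d, tumbler_a, tumbler_c's own z axis and vertical above 0.6 rad).
It fails at once if the cone pack is knocked over or shifted by more than 20 mm (distance of cone_pack from where it was at the start of the episode above 0.02 m or angle between cone_pack's own z axis and vertical above 0.3 rad).
It also fails if it takes over 106 s, if anything falls off the work surface, if the arm or the gripper's body presses on something with over 40 N, if the wrist force passes 120 N, or if a joint passes its speed limit or range.

## Robot

A 6-joint arm with a two-finger parallel gripper is mounted at the origin on the work surface. World frame = base frame: x ahead of the robot, y to its left, z up, the work surface at z = 0. Lengths are in mm, angles in rad, forces in N, time in s.
With the tool pointing down it reaches from about 350 to 850 mm from the base axis. Payload 8.1 kg.
Tool frame: the origin (TCP) lies on the centre line of the jaws, within the pads' length; the fingertips stand robot.finger_overhang ahead of it and the grasp point (between the pads) lies 3 mm ahead of it (robot.finger_overhang is the distance from the TCP to the fingertips, in mm); z points along the fingers, y is the direction in which the jaws open and shut (so a half turn about z gives the same grasp; the last joint's range is limited). The gripper opens to 93 mm and grips with 3 to 60 N. Pads are 15 mm wide; open, the fingers measure 128 mm over their backs; the gripper's body (75 mm by 188 mm) begins 65 mm behind the grasp point.
Start: joints at [1.018, 0.13, 1.488, -0, 1.523, -0.085], TCP at [270.535, 535.552, 240.635] pointing down, gripper open.
Joint ranges: [-2.96, 2.96], [-0.89, 2.26], [0.02, 2.5], [-1.34, 4.48], [0, 2.73], [-2.66, 2.66]. Speed limits (rad/s): [2.39, 2.39, 2.79, 3.14, 3.14, 3.14].

## Interface

Orientations are given as a unit quaternion [w, x, y, z].
In Python, from station import robot gives the robot as it stands.
- The arm moves only by the shell command python3 -m crank 'ROWS' [FORCE]. ROWS is JSON, a list of rows, each a list of 3 entries, a list of its own where there are three numbers: the shift along the tool's x, y, z in m, then the turn, a rotation vector about the tool's x, y, z in rad, then the closure, from 0 (fully open) to 1 (shut). A call has 1 to 10 rows; each row shifts and turns the pose as measured when the row begins, along the tool's axes as they then stand; what a row does not reach is not made up. A row lasts 1/12 s, in which the tool goes at most 41.7 mm and 7.16 degrees, less where a joint would pass 70% of its speed; a pose out of reach is approached as far as the arm can. A call is refused whole if a number of a shift passes 0.0417 or a number of a turn 0.125, either way. A call with a gripper value outside its range is refused whole. The fingers move at their own pace and stop on an object; FORCE is the grip in N (left out, the last holds). Time passes only in rows, so rows that do not move let the fingers close. It gives the time, the measured TCP pose, the force and the opening at its end, in the units of the state.
- robot.sense(): the state, without advancing time (a new reading comes with each control period).
- robot.read_camera(name): name is "side" or "top" or "wrist"; returns a dict with "image" (480x640x3 uint8, blue, green, red), "fov_y" (degrees; the focal length in pixels is half the picture's height over the tangent of half this angle, whatever the lens; pixels are square), "cx", "cy" (the principal point, pixels), "R" (3x3) and "t" (3): a world point X has camera coordinates R X + t. Camera axes: x right, y down, z forward; pixel columns grow to the right and rows downward; lengths in mm; the calibration is good to about 2 mm. A picture is of the moment at which its call begins. There is no depth.
- robot.close_job(): hands the job in, once; it reports no verdict.
Trained networks look in a picture, given as the dict that the camera call returned (one of the last four; its "shot" number tells which), for a name from the list of things; names that differ only in an ending like _2 or _b are one class to them, and where a whole thing is asked for, a point or a joint stands for the part that bears it (a point fixed in the world has none). Each returns a list of dicts, best first, with "p" (0 to 1); they miss things now and then, are a little off and sometimes report something else, mostly with a low value. They report only what shows in the picture. A call takes as long as a camera call.
- robot.spot_in(query, picture): "at" ([row, column] in pixels, amid what is visible of it).
- robot.masks_of(query, picture): "region" (480x640 bool, what is visible of it) and "at" ([row, column] in pixels, amid what is visible of it).
The state is a dict: "clock": time; "q": joint angles; "joint_velocities": joint speeds; "joint_torque": joint torques, N m; "ee_pos": TCP position; "tcp_rot": TCP orientation; "ft_force": force on the tool from outside, world axes, zero at the start; "wrist_torque": the same for the moment, N m; "grip_width": finger opening in mm.
Only numpy, scipy, OpenCV 4.12 (cv2) and the standard library are available. Lean on these libraries where they do the work, as an engineer would, in place of code of your own. Each camera call takes 0.05 s, during which the arm holds its last target.

## Working session

There is one attempt and no reset: what is moved stays moved. The work goes in short steps, Python scripts to look and compute and a shell command to move; the robot and the scene stay as the last step left them, time stands still between calls to the robot, and variables do not carry over. Pictures are saved under pics/ and viewed, and the job is handed in when it is done.

```bash
mkdir -p pics; ls; python3 - <<'E'
from station import robot
import cv2
s=robot.sense()
for k,v in s.items(): print(k,v)
print(robot.finger_overhang)
for n in("top","side","wrist"):
    p=robot.read_camera(n); cv2.imwrite(f"pics/{n}0.png",p["image"]); print(n,p["fov_y"],p["cx"],p["cy"],p["R"],p["t"],p["shot"])
    if n!="wrist":
      for q in("tumbler_a","cookie_1","cone_pack"):
        print(q,[(d["at"],round(d["p"],2)) for d in robot.spot_in(q,p)])
E
```

```text
pics
clock 0.0
q [ 1.01760501e+00  1.31180668e-01  1.48926200e+00 -3.21504095e-06
  1.52300219e+00 -8.54010588e-02]
joint_velocities [ 0.00212649 -0.00022654 -0.00169078 -0.00200985 -0.00021274 -0.0006858 ]
joint_torque [-8.91056443e-04 -5.59863424e+01 -4.91738963e+01  7.66428094e-02
  3.58583929e-02 -1.29055456e-04]
ee_pos [270.25287447 535.09951946 239.58525276]
tcp_rot [-2.89178177e-04  2.31768165e-01  9.72770610e-01 -8.79799758e-04]
ft_force [ 0.02248053 -0.50836443 -0.81344656]
wrist_torque [ 0.03288627  0.02925981 -0.00066889]
grip_width 93.21497038958188
22.0
top 48.75984540987137 320.3764374538473 237.62550320932476 [[-0.02166865 -0.99971528  0.00999136]
 [-0.99276117  0.02033489 -0.11837128]
 [ 0.1181344  -0.01248398 -0.99291914]] [ 19.92886758 536.07589267 889.30103516] 1
tumbler_a [([272.6, 131.6], 0.73), ([268.8, 386.5], 0.73), ([281.9, 495.0], 0.71), ([284.6, 249.3], 0.66)]
cookie_1 [([173.7, 247.3], 0.96), ([180.3, 295.0], 0.78), ([186.0, 347.2], 0.66), ([189.6, 398.1], 0.57)]
cone_pack [([163.7, 195.9], 0.59)]
side 42.52658240330047 317.02113139524283 241.49767508068416 [[ 0.98802604 -0.15287884  0.02079914]
 [-0.0842895  -0.64775913 -0.757168  ]
 [ 0.1292278   0.74634855 -0.65288897]] [-526.53733955   92.25719101 1310.59333475] 2
tumbler_a [([284.3, 299.6], 0.87), ([208.3, 276.0], 0.83), ([165.0, 278.7], 0.8), ([362.0, 297.7], 0.62)]
cookie_1 [([265.0, 363.7], 0.8), ([213.0, 356.3], 0.68), ([239.3, 361.4], 0.66), ([296.6, 367.2], 0.57)]
cone_pack [([184.4, 359.9], 0.91), ([212.4, 359.6], 0.52)]
wrist 60.05947556442437 323.93029407390566 235.80484222076234 [[ 4.50753084e-01  8.92648455e-01 -6.26044322e-04]
 [ 8.54673543e-01 -4.31374618e-01  2.88875534e-01]
 [ 2.57594240e-01 -1.30746602e-01 -9.57366457e-01]] [-599.4947202   -34.16908706  392.32100369] 3
```

View pics/top0.png

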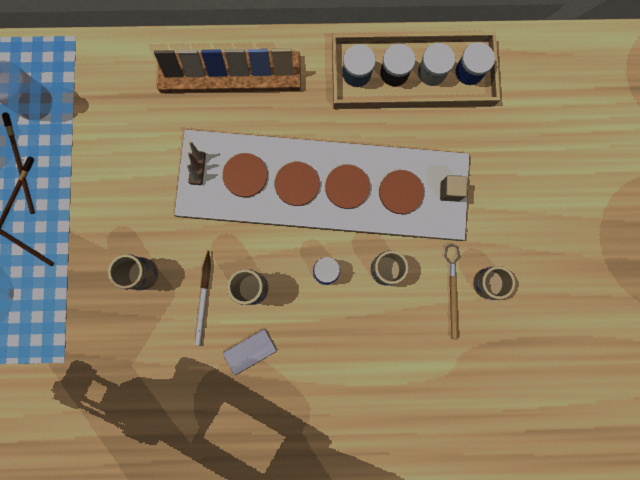

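View pics/side0.png

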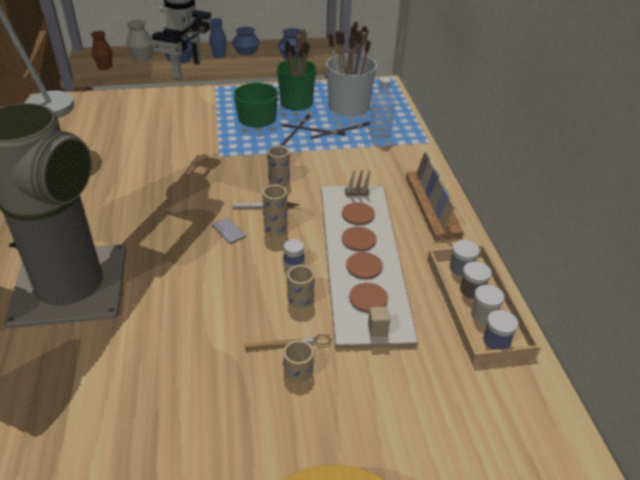

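The top picture shows the cone pack at the left (+y) end (165,196) and the four cookies at columns 245–400. The tumblers are at columns 130, 249, 390 and 495. In the side picture they look like a, c, d and b in that order. I'll fit their positions using the masks.

```bash
cat > h.py <<'E'
from station import robot
import numpy as np,cv2
from scipy.optimize import minimize
def K(p):
    f=240/np.tan(np.radians(p["fov_y"]/2)); return f
def proj(p,X):
    c=np.atleast_2d(X)@np.array(p["R"]).T+p["t"]; f=K(p)
    return np.c_[f*c[:,0]/c[:,2]+p["cx"],f*c[:,1]/c[:,2]+p["cy"]]
def ray(p,rc,z):
    d=np.array([(rc[1]-p["cx"])/K(p),(rc[0]-p["cy"])/K(p),1]); R=np.array(p["R"])
    o=-R.T@p["t"]; d=R.T@d; return (o+d*(z-o[2])/d[2])[:2]
th=np.linspace(0,2*np.pi,48,endpoint=False)
def sil(p,xy,r,z0,z1,s=4):
    P=np.vstack([np.c_[xy[0]+r*np.cos(th),xy[1]+r*np.sin(th),np.full(48,z)] for z in(z0,z1)])
    h=cv2.convexHull(proj(p,P).astype(np.float32))
    m=np.zeros((480,640),np.uint8); cv2.fillConvexPoly(m,np.round((h)*256).astype(np.int32),255,cv2.LINE_AA,8)
    return m/255.
def fit(views,r,z0,z1,x0):
    # views: list of (p,region)
    def cost(x):
        c=0
        for p,g in views:
            m=sil(p,x,r,z0,z1); c+=1-np.minimum(m,g).sum()/np.maximum(m,g).sum()
        return c/len(views)
    o=minimize(cost,x0,method="Nelder-Mead",options=dict(initial_simplex=[x0,x0+[8,0],x0+[0,8]],xatol=.1,fatol=1e-4))
    return o.x,o.fun
E
python3 - <<'E'
from h import *
T=robot.read_camera("top");S=robot.read_camera("side")
def assoc(name,z):
    res=[]
    A=[m for m in robot.masks_of(name,T) if m["p"]>.3];B=[m for m in robot.masks_of(name,S) if m["p"]>.3]
    for a in A:
        xa=ray(T,a["at"],z); b=min(B,key=lambda b:np.hypot(*(ray(S,b["at"],z)-xa)))
        res.append((xa,a["region"]*1.,b["region"]*1.,np.hypot(*(ray(S,b["at"],z)-xa))))
    return res
for xa,ga,gb,d in assoc("tumbler_a",45):
    print("T",xa.round(),round(d))
    for hh in(56,74,92,110):
        print(hh,*[ (f[0].round(1),round(f[1],3)) for f in (fit([(T,ga),(S,gb)],28,0,hh,xa),fit([(T,ga)],28,0,hh,xa),fit([(S,gb)],28,0,hh,xa))])
for xa,ga,gb,d in assoc("cookie_1",19):
    print("C",xa.round(),round(d),*[ (f[0].round(1),round(f[1],3)) for f in (fit([(T,ga),(S,gb)],40,15,23,xa),fit([(T,ga)],40,15,23,xa),fit([(S,gb)],40,15,23,xa))])
for p in(T,S):
  for m in robot.masks_of("cone_pack",p): print("cone",m["p"],m["at"],ray(p,m["at"],25))
E
```

```text
T [457. 138.] 20
56 (array([454. , 136.5]), np.float64(0.244)) (array([454.6, 135.1]), np.float64(0.119)) (array([454.9, 145.6]), np.float64(0.354))
74 (array([453.8, 134.1]), np.float64(0.166)) (array([453.8, 132.8]), np.float64(0.068)) (array([455.1, 147.6]), np.float64(0.225))
92 (array([453.5, 131.9]), np.float64(0.099)) (array([453.2, 131.6]), np.float64(0.039)) (array([455.1, 146.8]), np.float64(0.099))
110 (array([453.1, 129.8]), np.float64(0.08)) (array([453., 130.]), np.float64(0.065)) (array([453.8, 134.3]), np.float64(0.091))
T [ 481. -109.] 1
56 (array([ 481.6, -108.3]), np.float64(0.132)) (array([ 481.7, -108.7]), np.float64(0.041)) (array([483.5, -96.8]), np.float64(0.106))
74 (array([ 481.3, -107.2]), np.float64(0.1)) (array([ 480.6, -106.7]), np.float64(0.074)) (array([ 482.5, -103. ]), np.float64(0.119))
92 (array([ 481.1, -105.5]), np.float64(0.191)) (array([ 479.7, -103.6]), np.float64(0.13)) (array([ 482.5, -102.7]), np.float64(0.241))
110 (array([ 481. , -105.5]), np.float64(0.267)) (array([ 478.1, -101.1]), np.float64(0.184)) (array([ 482.5, -102.7]), np.float64
[... 1173 characters left out ...]
t64(0.081)) (array([629.8, -41.8]), np.float64(0.042)) (array([632.2, -40.4]), np.float64(0.119))
C [652. 139.] 10 (array([654.9, 142. ]), np.float64(0.109)) (array([654.4, 141. ]), np.float64(0.07)) (array([656.3, 144.1]), np.float64(0.141))
C [ 620. -135.] 4 (array([ 619. , -136.7]), np.float64(0.094)) (array([ 617.9, -136.6]), np.float64(0.078)) (array([ 619.1, -136.2]), np.float64(0.11))
C [637.  51.] 6 (array([637.4,  48.7]), np.float64(0.101)) (array([636. ,  47.9]), np.float64(0.083)) (array([638.9,  50.1]), np.float64(0.116))
cone 0.84 [164.9, 196.2] [671.81146857 226.34037833]
cone 0.71 [186.3, 358.7] [676.47638042 240.92684652]
cone 0.59 [295.9, 368.3] [ 617.56062812 -140.04230214]
```

```bash
python3 - <<'E'
from h import *
T=robot.read_camera("top");S=robot.read_camera("side")
out=[]
for p,n in((T,"t"),(S,"s")):
  row=[]
  for xy,hh in(((482,327),92),((453,131),110),((481,-107.5),74),((452.3,-288),56)):
    im=cv2.resize(p["image"],None,fx=4,fy=4,interpolation=cv2.INTER_CUBIC)
    for z,r in((0,28),(hh,28)):
        q=proj(p,np.c_[xy[0]+r*np.cos(th),xy[1]+r*np.sin(th),np.full(48,z)])*4+1.5
        cv2.polylines(im,[q.astype(np.int32)],True,(0,0,255) if z else (0,255,0),1)
    c=(proj(p,[[*xy,hh/2]])[0]*4).astype(int)
    row.append(im[c[1]-140:c[1]+140,c[0]-98:c[0]+98])
  out.append(np.hstack(row))
cv2.imwrite("pics/fit.png",np.vstack(out))
# cookies by colour
for p in(T,S):
  b,g,r=[p["image"][...,i].astype(int) for i in range(3)]
  m=((r-g>40)&(r>1.8*b)).astype(np.uint8)
  n,l,st,ce=cv2.connectedComponentsWithStats(m)
  for i in range(1,n):
    if st[i,4]>300:
      a=ray(p,ce[i][::-1],22)
      if 580<a[0]<700 and -200<a[1]<200:
        f=fit([(p,(l==i)*1.)],40,15,23,a); print(a.round(1),f[0].round(1),round(f[1],3),st[i,4])
E
```

```text
[653.6 141.2] [654.8 141.4] 0.128 1469
[636.1  48.8] [636.   48.8] 0.118 1482
[629.1 -41.1] [630.  -40.6] 0.121 1476
[ 617.4 -137.2] [ 618.3 -137.5] 0.121 1484
[653.8 140.2] [657.8 153.1] 0.406 394
[636.3  47.9] [637.6  57.5] 0.367 481
[629.3 -41.8] [633.  -28.9] 0.356 556
[ 617.2 -136.5] [ 619.5 -125.1] 0.373 629
```

View pics/fit.png

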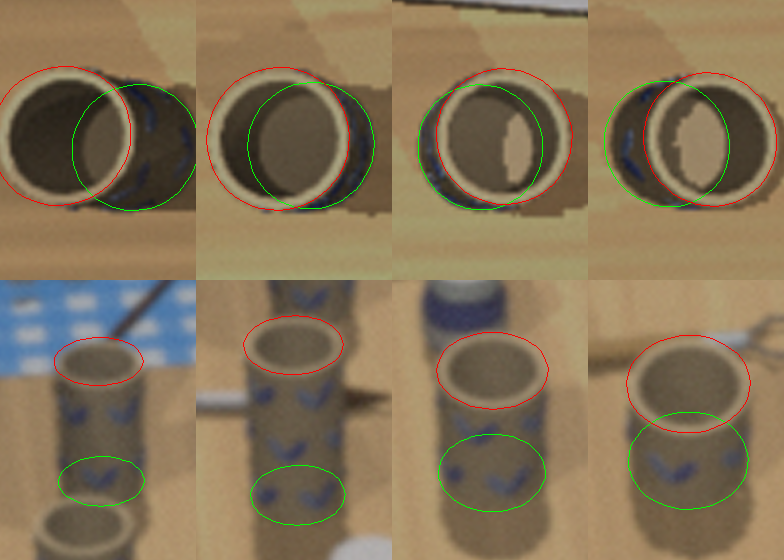

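```bash
cat >> h.py <<'E'
def circ(p,xy,r,z):
    return proj(p,np.c_[xy[0]+r*np.cos(th),xy[1]+r*np.sin(th),np.full(48,z)])
def samp(g,q):
    return cv2.remap(g,q[:,0].astype(np.float32)[None],q[:,1].astype(np.float32)[None],cv2.INTER_LINEAR)[0]
def rimscore(p,xy,z):
    g=p["image"].astype(np.float32).mean(2)
    return samp(g,circ(p,xy,26,z)).mean()+samp(g,circ(p,xy,25,z)).mean()-samp(g,circ(p,xy,21.,z)).mean()-samp(g,circ(p,xy,30.,z)).mean()
def rim(views,z,x0):
    f=lambda x:-sum(rimscore(p,x,z) for p in views)/len(views)
    x0=np.array(x0,float)
    g=[(f(x0+[a,b]),a,b) for a in range(-12,13,3) for b in range(-12,13,3)]; _,a,b=min(g); x0=x0+[a,b]
    o=minimize(f,x0,method="Nelder-Mead",options=dict(initial_simplex=[x0,x0+[3,0],x0+[0,3]],xatol=.05,fatol=1e-3))
    return o.x.round(1),round(-o.fun,1)
E
python3 - <<'E'
from h import *
T=robot.read_camera("top");S=robot.read_camera("side")
for n,xy in dict(a=(482,327),c=(453,131),d=(481,-107.5),b=(452.3,-288)).items():
  print(n)
  for hh in(56,74,92,110):
    print(hh,*[(list(map(float,v[0])),float(v[1])) for v in (rim([T,S],hh,xy),rim([T],hh,xy),rim([S],hh,xy))])
E
```

```text
a
56 ([484.1, 337.9], 58.1) ([484.1, 337.9], 123.0) ([470.3, 332.6], 4.5)
74 ([482.9, 331.6], 62.0) ([482.8, 331.5], 132.6) ([469.9, 340.5], 3.9)
92 ([481.7, 325.3], 73.4) ([481.7, 325.3], 130.9) ([482.1, 325.6], 16.3)
110 ([480.6, 318.9], 58.0) ([480.5, 319.0], 117.6) ([493.7, 316.1], 4.9)
c
56 ([454.2, 137.7], 45.3) ([454.1, 137.6], 96.1) ([444.6, 118.7], 6.5)
74 ([453.7, 135.6], 56.3) ([453.7, 135.6], 116.8) ([444.7, 145.1], 5.2)
92 ([453.1, 133.2], 57.3) ([453.1, 133.2], 124.7) ([442.9, 122.7], 4.8)
110 ([452.6, 130.9], 77.0) ([452.6, 130.9], 122.5) ([452.7, 130.7], 31.4)
d
56 ([481.5, -109.4], 56.7) ([481.3, -109.5], 125.5) ([471.0, -116.7], 5.1)
74 ([480.4, -106.8], 82.6) ([480.4, -106.8], 123.8) ([480.9, -106.7], 42.0)
92 ([479.6, -104.3], 54.0) ([479.5, -104.3], 110.6) ([467.9, -94.9], 5.7)
110 ([478.6, -101.7], 43.3) ([478.6, -101.7], 87.7) ([468.0, -95.7], 18.8)
b
56 ([452.1, -288.8], 88.8) ([451.9, -288.8], 124.6) ([452.3, -289.2], 53.7)
74 ([451.6, -282.6], 54.9) ([451.5, -282.6], 111.2) ([450.5, -303.5], 49.6)
92 ([451.3, -276.5], 43.5) ([451.3, -276.5], 86.3) ([459.5, -271.0], 5.5)
110 ([445.4, -285.0], 8.2) ([446.9, -284.6], 13.5) ([438.9, -286.3], 8.1)
```

```bash
python3 - <<'E'
from h import *
T=robot.read_camera("top");S=robot.read_camera("side")
def red(p):
    i=p["image"].astype(np.float32); return np.clip(i[...,2]-i[...,0],0,None)/(i.sum(2)+30)
G={id(p):cv2.GaussianBlur(red(p),(0,0),.7) for p in(T,S)}
def f(x,V):
    return -sum(samp(G[id(p)],circ(p,x,38,23)).mean()-samp(G[id(p)],circ(p,x,42.5,23)).mean() for p in V)
for xy in((654,141),(636,49),(629.5,-41),(617.5,-137)):
  x0=np.array(xy,float)
  print([minimize(f,x0,args=(V,),method="Nelder-Mead",options=dict(initial_simplex=[x0-3,x0+[6,0],x0+[0,6]])).x.round(1).tolist() for V in([T,S],[T],[S])])
out=[]
for p in(T,S):
  row=[]
  for xy in((654,141),(636,49),(629.5,-41),(617.5,-137)):
    o=minimize(f,np.array(xy,float),args=([T,S],),method="Nelder-Mead").x
    im=cv2.resize(p["image"],None,fx=3,fy=3,interpolation=cv2.INTER_CUBIC)
    cv2.polylines(im,[(circ(p,o,40,23)*3+1).astype(np.int32)],True,(0,255,0),1)
    c=(proj(p,[[*o,23]])[0]*3).astype(int); row.append(im[c[1]-90:c[1]+90,c[0]-95:c[0]+95])
  out.append(np.hstack(row))
cv2.imwrite("pics/ck.png",np.vstack(out))
E
```

```text
[[653.2, 140.6], [653.1, 140.7], [653.1, 137.9]]
[[635.7, 48.4], [635.8, 48.6], [635.6, 45.5]]
[[628.7, -41.5], [628.8, -41.2], [629.0, -43.8]]
[[617.0, -137.0], [617.1, -136.9], [617.4, -139.7]]
```

View pics/ck.png

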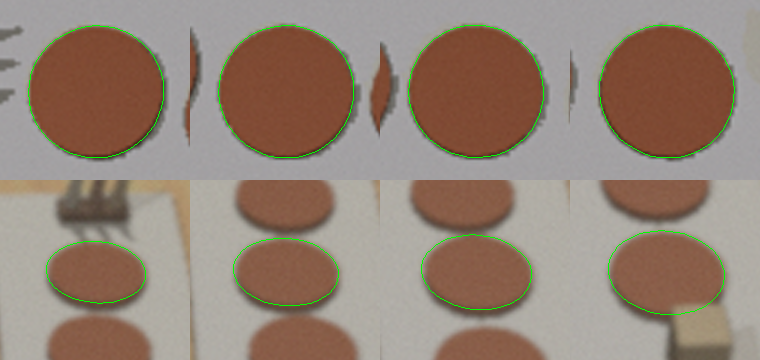

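Rim fits in both cameras confirm the heights and positions: a (482,325), c (453,131), d (480,-107), b (452,-289). The cookies, counted from the cones, are at (653,141), (636,48), (629,-41.5) and (617,-137). I'll write a helper that works out how far to go, then start moving.

```bash
cat > go.py <<'E'
import sys
from h import *
from scipy.spatial.transform import Rotation as Ro
s=robot.sense(); q=s["tcp_rot"]; R=Ro.from_quat([q[1],q[2],q[3],q[0]]).as_matrix()
W=np.array([[0,1,0],[1,0,0],[0,0,-1.]])
t=np.array(list(map(float,sys.argv[1:4])))
print("t",round(s["clock"],2),"tcp",np.round(s["ee_pos"],1),"grip",round(s["grip_width"],1),"F",np.round(s["ft_force"],1))
print("shift_mm(now axes)",(R.T@(t-s["ee_pos"])).round(1),"after alignment",(W.T@(t-s["ee_pos"])).round(1),"turn",Ro.from_matrix(R.T@W).as_rotvec().round(3))
E
python3 go.py 482 325.4 240
```

```text
t 1.15 tcp [270.6 535.6 240.6] grip 93.0 F [-0.4 -0.3  0.5]
shift_mm(now axes) [-283.5  -92.2    0.6] after alignment [-210.2  211.4    0.6] turn [0.    0.    1.103]
```

```bash
python3 -m crank '[[[0,0,0],[0,0,0.12],0],[[0,0,0],[0,0,0.12],0],[[0,0,0],[0,0,0.12],0],[[0,0,0],[0,0,0.12],0],[[0,0,0],[0,0,0.12],0],[[0,0,0],[0,0,0.12],0],[[0,0,0],[0,0,0.12],0],[[0,0,0],[0,0,0.12],0],[[0,0,0],[0,0,0.12],0],[[0,0,0],[0,0,0.05],0]]' 20; python3 go.py 482 325.4 240
```

```text
clock: 1.98
ee_pos: [270.5, 535.5, 240.6]
tcp_rot: [-0.0, 0.733, 0.681, -0.0]
ft_force: [0.9, -1.0, 0.2]
grip_width: 92.8
t 1.98 tcp [270.5 535.5 240.6] grip 92.8 F [ 0.9 -1.   0.2]
shift_mm(now axes) [-194.1  226.3    0.6] after alignment [-210.1  211.5    0.6] turn [-0.     0.    -0.073]
```

```bash
python3 -m crank '[[[0,0,0],[0,0,-0.073],0],[[-0.035,0.035,0],[0,0,0],0],[[-0.035,0.035,0],[0,0,0],0],[[-0.035,0.035,0],[0,0,0],0],[[-0.035,0.035,0],[0,0,0],0],[[-0.035,0.035,0],[0,0,0],0],[[-0.03,0.03,0],[0,0,0],0],[[0,0,0],[0,0,0],0]]'; python3 go.py 482 325.4 110
```

```text
clock: 2.65
ee_pos: [453.1, 352.3, 240.2]
tcp_rot: [-0.0, 0.704, 0.71, 0.001]
ft_force: [-0.9, 1.0, 0.4]
grip_width: 92.8
t 2.65 tcp [453.1 352.3 240.2] grip 92.8 F [-0.9  1.   0.4]
shift_mm(now axes) [-27.3  28.6 130.2] after alignment [-26.9  28.9 130.2] turn [ 0.001 -0.001  0.008]
```

```bash
python3 -m crank '[[[-0.028,0.029,0.01],[0,0,0.008],0],[[0,0,0.03],[0,0,0],0],[[0,0,0.03],[0,0,0],0],[[0,0,0.03],[0,0,0],0],[[0,0,0],[0,0,0],0]]'; python3 go.py 482 325.4 74
python3 - <<'E'
from h import *
p=robot.read_camera("wrist"); cv2.imwrite("pics/w1.png",p["image"]); print(rim([p],92,(482,325)))
E
```

```text
clock: 3.07
ee_pos: [483.8, 326.6, 142.5]
tcp_rot: [0.001, 0.71, 0.704, 0.005]
ft_force: [-1.2, -0.7, -1.2]
grip_width: 92.9
t 3.07 tcp [483.8 326.6 142.5] grip 92.9 F [-1.2 -0.7 -1.2]
shift_mm(now axes) [-1.6 -2.4 68.5] after alignment [-1.2 -1.8 68.5] turn [ 0.009 -0.006 -0.009]
(array([481., 326.]), np.float64(99.0))
```

View pics/w1.png

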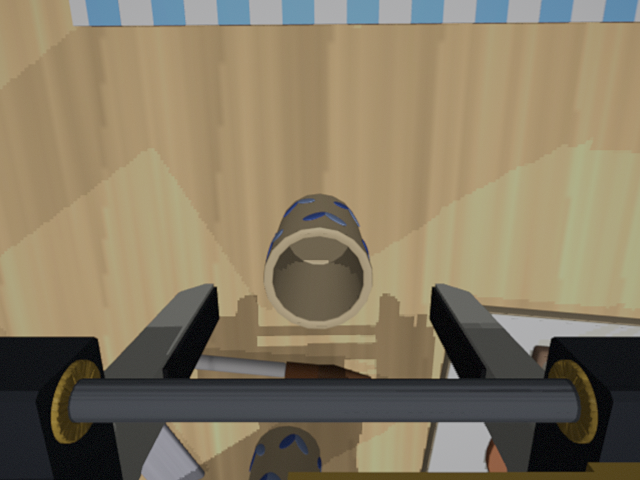

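The tumbler sits centred between the jaws, with its rim near (row 278, col 318). The wrist fit of (481,326) agrees. Descending to grip.

```bash
python3 -m crank '[[[-0.001,-0.002,0.025],[0.009,-0.006,-0.009],0],[[0,0,0.025],[0,0,0],0],[[0,0,0.015],[0,0,0],0],[[0,0,0.006],[0,0,0],0],[[0,0,0],[0,0,0],0.3]]'; python3 go.py 481.5 325.6 74
```

```text
clock: 3.53
ee_pos: [487.9, 332.0, 84.6]
tcp_rot: [0.002, 0.706, 0.708, 0.008]
ft_force: [0.0, -0.8, 0.0]
grip_width: 89.6
t 3.53 tcp [487.9 332.   84.6] grip 89.6 F [ 0.  -0.8  0. ]
shift_mm(now axes) [-6.5 -6.6 10.5] after alignment [-6.4 -6.4 10.6] turn [ 0.013 -0.008  0.003]
```

```bash
python3 -m crank '[[[-0.0065,-0.0065,0.005],[0.013,-0.008,0],0.2],[[0,0,0],[0,0,0],0.2],[[0,0,0],[0,0,0],0.2]]'; python3 go.py 481.5 325.6 74
```

```text
clock: 3.78
ee_pos: [483.1, 327.2, 84.7]
tcp_rot: [0.001, 0.705, 0.709, 0.003]
ft_force: [0.4, -0.2, -0.3]
grip_width: 75.2
t 3.78 tcp [483.1 327.2  84.7] grip 75.2 F [ 0.4 -0.2 -0.3]
shift_mm(now axes) [-1.6 -1.7 10.7] after alignment [-1.6 -1.6 10.7] turn [ 0.005 -0.002  0.005]
```

```bash
python3 -m crank '[[[-0.0016,-0.0016,0.011],[0.005,-0.002,0.004],0.2],[[0,0,0.002],[0,0,0],0.2],[[0,0,0],[0,0,0],0.2]]'; python3 go.py 481.5 325.6 74
```

```text
clock: 4.03
ee_pos: [483.3, 326.4, 73.9]
tcp_rot: [0.0, 0.707, 0.707, 0.002]
ft_force: [-0.3, 0.4, 0.2]
grip_width: 74.5
t 4.03 tcp [483.3 326.4  73.9] grip 74.5 F [-0.3  0.4  0.2]
shift_mm(now axes) [-0.8 -1.8 -0.1] after alignment [-0.8 -1.8 -0.1] turn [ 0.004 -0.003  0.   ]
```

```bash
python3 -m crank '[[[-0.0008,-0.0018,0],[0.004,-0.003,0],0.4],[[0,0,0],[0,0,0],1],[[0,0,0],[0,0,0],1],[[0,0,0],[0,0,0],1],[[0,0,0],[0,0,0],1],[[0,0,0],[0,0,0],1]]' 25; python3 go.py 481.5 325.6 74
```

```text
clock: 4.53
ee_pos: [481.1, 325.3, 73.6]
tcp_rot: [-0.0, 0.707, 0.707, -0.001]
ft_force: [0.2, 0.4, -0.5]
grip_width: 56.3
t 4.53 tcp [481.1 325.3  73.6] grip 56.3 F [ 0.2  0.4 -0.5]
shift_mm(now axes) [ 0.3  0.4 -0.4] after alignment [ 0.3  0.4 -0.4] turn [-0.001  0.001 -0.   ]
```

```bash
python3 -m crank '[[[0,0,-0.02],[0,0,0],1],[[0,0,-0.03],[0,0,0],1],[[0,0,-0.035],[0,0,0],1],[[0,0,-0.035],[0,0,0],1],[[0,0,-0.03],[0,0,0],1],[[0,0,-0.015],[0,0,0],1],[[0,0,0],[0,0,0],1]]'; python3 go.py 628.7 -41.5 230
python3 - <<'E'
from h import *
p=robot.read_camera("side"); cv2.imwrite("pics/s1.png",p["image"])
E
```

```text
clock: 5.12
ee_pos: [478.1, 323.7, 240.6]
tcp_rot: [-0.002, 0.707, 0.707, -0.006]
ft_force: [0.3, 0.6, -1.2]
grip_width: 56.1
t 5.12 tcp [478.1 323.7 240.6] grip 56.1 F [ 0.3  0.6 -1.2]
shift_mm(now axes) [-365.1  150.8   11.2] after alignment [-365.2  150.6   10.6] turn [-0.011  0.006 -0.   ]
```

View pics/s1.png

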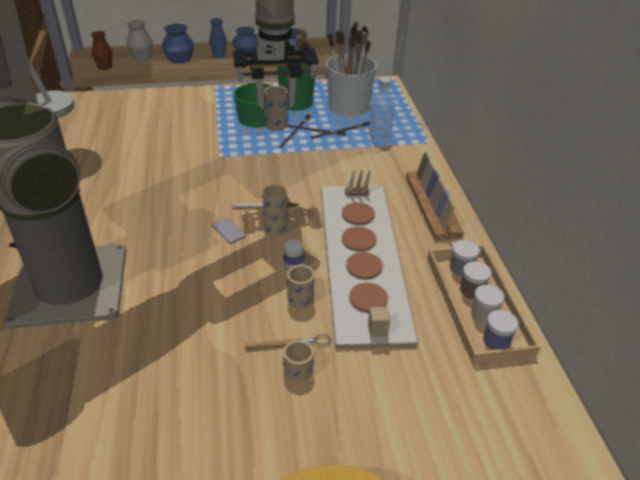

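Tumbler a hangs upright in the jaws at about (row 107, col 276). Carrying it to the third cookie.

```bash
python3 -m crank '[[[-0.02,0.01,0],[-0.011,0.006,0],1],[[-0.035,0.015,0],[0,0,0],1],[[-0.035,0.015,0],[0,0,0],1],[[-0.035,0.015,0],[0,0,0],1],[[-0.035,0.015,0],[0,0,0],1],[[-0.035,0.015,0],[0,0,0],1],[[-0.035,0.015,0],[0,0,0],1],[[-0.035,0.015,0],[0,0,0],1],[[-0.035,0.015,0],[0,0,0],1],[[-0.02,0.008,0],[0,0,0],1]]'; python3 go.py 628.7 -41.5 230
```

```text
clock: 6.0
ee_pos: [611.4, -5.1, 214.1]
tcp_rot: [-0.009, 0.703, 0.711, -0.01]
ft_force: [0.1, 0.9, -1.3]
grip_width: 56.4
t 6.0 tcp [611.4  -5.1 214.1] grip 56.4 F [ 0.1  0.9 -1.3]
shift_mm(now axes) [-36.6  16.5 -16.3] after alignment [-36.4  17.3 -15.9] turn [-0.027  0.001  0.011]
```

```bash
python3 -m crank '[[[-0.02,0.01,0],[-0.027,0.001,0.011],1],[[-0.015,0.007,0.01],[0,0,0],1],[[0,0,0.02],[0,0,0],1],[[0,0,0],[0,0,0],1],[[0,0,0],[0,0,0],1]]'; python3 go.py 628.7 -41.5 97.5
```

```text
clock: 6.42
ee_pos: [625.0, -49.2, 169.5]
tcp_rot: [-0.005, 0.71, 0.704, -0.005]
ft_force: [0.9, 0.4, -0.6]
grip_width: 56.3
t 6.42 tcp [625.  -49.2 169.5] grip 56.3 F [ 0.9  0.4 -0.6]
shift_mm(now axes) [ 7.7  4.7 71.9] after alignment [ 7.7  3.7 72. ] turn [-0.014 -0.001 -0.009]
```

```bash
python3 -m crank '[[[0.008,0.004,0.02],[-0.014,-0.001,-0.009],1],[[0,0,0.02],[0,0,0],1],[[0,0,0.01],[0,0,0],1],[[0,0,0],[0,0,0],1],[[0,0,0],[0,0,0],1]]'; python3 go.py 628.7 -41.5 97.5
```

```text
clock: 6.83
ee_pos: [626.7, -38.2, 116.5]
tcp_rot: [-0.002, 0.706, 0.708, -0.001]
ft_force: [0.9, 0.7, -0.4]
grip_width: 56.1
t 6.83 tcp [626.7 -38.2 116.5] grip 56.1 F [ 0.9  0.7 -0.4]
shift_mm(now axes) [-3.3  2.  18.9] after alignment [-3.3  2.  19. ] turn [-0.004 -0.001  0.003]
```

```bash
python3 -m crank '[[[-0.003,0.002,0.008],[-0.004,-0.001,0.003],1],[[0,0,0.002],[0,0,0],1],[[0,0,0],[0,0,0],1]]'; python3 go.py 628.7 -41.5 97
```

```text
clock: 7.08
ee_pos: [630.3, -40.9, 108.5]
tcp_rot: [0.001, 0.707, 0.707, 0.001]
ft_force: [0.9, -0.7, -1.2]
grip_width: 56.1
t 7.08 tcp [630.3 -40.9 108.5] grip 56.1 F [ 0.9 -0.7 -1.2]
shift_mm(now axes) [-0.5 -1.6 11.5] after alignment [-0.6 -1.6 11.5] turn [0.003 0.001 0.001]
```

```bash
python3 -m crank '[[[-0.0005,-0.0016,0.006],[0.003,0.001,0.001],1],[[0,0,0.003],[0,0,0],1],[[0,0,0],[0,0,0],1]]'; python3 go.py 628.7 -41.5 97
```

```text
clock: 7.33
ee_pos: [629.9, -41.9, 100.8]
tcp_rot: [0.001, 0.707, 0.707, 0.001]
ft_force: [-0.3, 1.4, -1.8]
grip_width: 56.3
t 7.33 tcp [629.9 -41.9 100.8] grip 56.3 F [-0.3  1.4 -1.8]
shift_mm(now axes) [ 0.4 -1.2  3.8] after alignment [ 0.4 -1.2  3.8] turn [ 0.003  0.    -0.001]
```

```bash
python3 -m crank '[[[0,-0.001,0.003],[0.003,0,0],1],[[0,0,0.0015],[0,0,0],1],[[0,0,0],[0,0,0],1]]'; python3 go.py 628.7 -41.5 96.6
```

```text
clock: 7.58
ee_pos: [629.1, -42.1, 96.6]
tcp_rot: [0.0, 0.707, 0.707, 0.0]
ft_force: [0.1, 0.2, 0.4]
grip_width: 56.0
t 7.58 tcp [629.1 -42.1  96.6] grip 56.0 F [0.1 0.2 0.4]
shift_mm(now axes) [ 0.6 -0.4  0. ] after alignment [ 0.6 -0.4  0. ] turn [ 0.001  0.    -0.001]
```

```bash
python3 -m crank '[[[0,0,0],[0,0,0],0.6],[[0,0,0],[0,0,0],0.3],[[0,0,0],[0,0,0],0],[[0,0,0],[0,0,0],0],[[0,0,-0.02],[0,0,0],0],[[0,0,-0.035],[0,0,0],0],[[0,0,-0.035],[0,0,0],0],[[0,0,-0.035],[0,0,0],0],[[0,0,-0.01],[0,0,0],0]]'; python3 go.py 452.6 130.9 220
python3 - <<'E'
from h import *
p=robot.read_camera("side"); cv2.imwrite("pics/s2.png",p["image"]); print(rim([p],115,(629,-41)))
E
```

```text
clock: 8.33
ee_pos: [625.9, -41.6, 231.1]
tcp_rot: [-0.004, 0.707, 0.707, -0.003]
ft_force: [1.8, -0.2, 0.8]
grip_width: 92.7
t 8.33 tcp [625.9 -41.6 231.1] grip 92.7 F [ 1.8 -0.2  0.8]
shift_mm(now axes) [ 172.4 -173.3   12.9] after alignment [ 172.5 -173.3   11.1] turn [-0.009 -0.001 -0.001]
(array([630.4, -41.8]), np.float64(36.3))
```

View pics/s2.png

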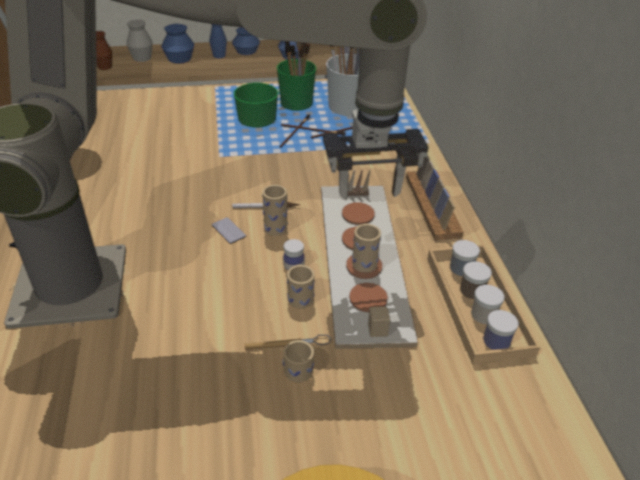

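Tumbler a stands on the third cookie at (630,-42), about 2 mm from its centre. Next is c.

```bash
python3 -m crank '[[[0.02,-0.02,0],[-0.009,0,0],0],[[0.035,-0.035,0],[0,0,0],0],[[0.035,-0.035,0],[0,0,0],0],[[0.035,-0.035,0],[0,0,0],0],[[0.03,-0.03,0],[0,0,0],0],[[0.02,-0.02,0],[0,0,0],0],[[0,0,0],[0,0,0],0]]'; python3 go.py 452.6 130.9 92
```

```text
clock: 8.97
ee_pos: [460.4, 121.6, 223.6]
tcp_rot: [-0.001, 0.71, 0.705, -0.001]
ft_force: [-0.2, -0.0, 1.0]
grip_width: 93.2
t 8.97 tcp [460.4 121.6 223.6] grip 93.2 F [-0.2 -0.   1. ]
shift_mm(now axes) [  9.2  -7.6 131.7] after alignment [  9.3  -7.8 131.6] turn [-0.002 -0.    -0.007]
```

```bash
python3 -m crank '[[[0.009,-0.008,0.01],[-0.002,0,-0.007],0],[[0,0,0.03],[0,0,0],0],[[0,0,0.03],[0,0,0],0],[[0,0,0],[0,0,0],0],[[0,0,0],[0,0,0],0]]'; python3 go.py 452.6 130.9 92
```

```text
clock: 9.38
ee_pos: [451.1, 132.2, 149.5]
tcp_rot: [0.001, 0.705, 0.709, 0.001]
ft_force: [0.3, -0.8, 0.6]
grip_width: 93.2
t 9.38 tcp [451.1 132.2 149.5] grip 93.2 F [ 0.3 -0.8  0.6]
shift_mm(now axes) [-1.3  1.4 57.5] after alignment [-1.3  1.5 57.5] turn [ 0.002 -0.     0.005]
```

```bash
python3 -m crank '[[[-0.0013,0.0014,0.02],[0.002,0,0.005],0],[[0,0,0.022],[0,0,0],0],[[0,0,0.012],[0,0,0],0],[[0,0,0],[0,0,0],0.2],[[0,0,0],[0,0,0],0.2]]'; python3 go.py 452.6 130.9 92
```

```text
clock: 9.8
ee_pos: [456.5, 129.7, 98.9]
tcp_rot: [0.001, 0.708, 0.706, 0.002]
ft_force: [-0.2, 0.1, 1.4]
grip_width: 83.9
t 9.8 tcp [456.5 129.7  98.9] grip 83.9 F [-0.2  0.1  1.4]
shift_mm(now axes) [ 1.2 -3.9  6.8] after alignment [ 1.2 -3.9  6.9] turn [ 0.004 -0.    -0.002]
```

```bash
python3 -m crank '[[[0.001,-0.004,0.006],[0.004,0,-0.002],0.2],[[0,0,0.001],[0,0,0],0.2],[[0,0,0],[0,0,0],0.3]]'; python3 go.py 452.6 130.9 92
```

```text
clock: 10.05
ee_pos: [454.6, 130.9, 94.9]
tcp_rot: [0.001, 0.707, 0.707, 0.002]
ft_force: [0.3, 0.3, 0.7]
grip_width: 71.6
t 10.05 tcp [454.6 130.9  94.9] grip 71.6 F [0.3 0.3 0.7]
shift_mm(now axes) [ 0.  -2.   2.9] after alignment [ 0.  -2.   2.9] turn [ 0.004 -0.001 -0.   ]
```

```bash
python3 -m crank '[[[0,-0.002,0.003],[0.004,-0.001,0],0.3],[[0,0,0],[0,0,0],0.3],[[0,0,0],[0,0,0],1],[[0,0,0],[0,0,0],1],[[0,0,0],[0,0,0],1],[[0,0,0],[0,0,0],1],[[0,0,0],[0,0,0],1]]'; python3 go.py 452.6 130.9 92
```

```text
clock: 10.63
ee_pos: [453.5, 131.3, 93.7]
tcp_rot: [0.001, 0.707, 0.707, 0.001]
ft_force: [0.9, 0.5, -0.7]
grip_width: 54.8
t 10.63 tcp [453.5 131.3  93.7] grip 54.8 F [ 0.9  0.5 -0.7]
shift_mm(now axes) [-0.4 -0.9  1.7] after alignment [-0.4 -0.9  1.7] turn [ 0.003 -0.     0.   ]
```

```bash
python3 -m crank '[[[0,0,-0.02],[0,0,0],1],[[0,0,-0.035],[0,0,0],1],[[0,0,-0.035],[0,0,0],1],[[0,0,-0.035],[0,0,0],1],[[0,0,-0.035],[0,0,0],1],[[0,0,-0.015],[0,0,0],1],[[0,0,0],[0,0,0],1]]'; python3 go.py 617 -137 250
```

```text
clock: 11.22
ee_pos: [449.3, 130.5, 271.9]
tcp_rot: [-0.002, 0.707, 0.707, -0.003]
ft_force: [0.3, -0.2, -1.2]
grip_width: 55.1
t 11.22 tcp [449.3 130.5 271.9] grip 55.1 F [ 0.3 -0.2 -1.2]
shift_mm(now axes) [-267.5  167.8   21.1] after alignment [-267.5  167.7   21.9] turn [-0.007  0.001  0.   ]
```

```bash
python3 -m crank '[[[-0.02,0.012,0],[-0.007,0.001,0],1],[[-0.035,0.022,0],[0,0,0],1],[[-0.035,0.022,0],[0,0,0],1],[[-0.035,0.022,0],[0,0,0],1],[[-0.035,0.022,0],[0,0,0],1],[[-0.035,0.022,0],[0,0,0],1],[[-0.035,0.022,0],[0,0,0],1],[[-0.03,0.02,0],[0,0,0],1],[[-0.01,0.007,0],[0,0,0],1],[[0,0,0],[0,0,0],1]]'; python3 go.py 617 -137 180
```

```text
clock: 12.05
ee_pos: [622.8, -147.2, 255.8]
tcp_rot: [-0.005, 0.705, 0.709, -0.002]
ft_force: [0.7, 1.0, -0.5]
grip_width: 55.1
t 12.05 tcp [ 622.8 -147.2  255.8] grip 55.1 F [ 0.7  1.  -0.5]
shift_mm(now axes) [ 9.9 -5.  75.9] after alignment [10.2 -5.8 75.8] turn [-0.01  -0.005  0.006]
```

```bash
python3 -m crank '[[[0.01,-0.005,0.01],[-0.01,-0.005,0.006],1],[[0,0,0.03],[0,0,0],1],[[0,0,0.03],[0,0,0],1],[[0,0,0.015],[0,0,0],1],[[0,0,0],[0,0,0],1],[[0,0,0],[0,0,0],1]]'; python3 go.py 617 -137 117
```

```text
clock: 12.55
ee_pos: [612.6, -133.8, 159.2]
tcp_rot: [-0.005, 0.708, 0.707, -0.002]
ft_force: [0.5, 0.0, -0.0]
grip_width: 54.8
t 12.55 tcp [ 612.6 -133.8  159.2] grip 54.8 F [ 0.5  0.  -0. ]
shift_mm(now axes) [-3.4  4.7 42.1] after alignment [-3.2  4.4 42.2] turn [-0.009 -0.004 -0.002]
```

```bash
python3 -m crank '[[[-0.003,0.004,0.015],[-0.009,-0.004,-0.002],1],[[0,0,0.012],[0,0,0],1],[[0,0,0],[0,0,0],1],[[0,0,0],[0,0,0],1]]'; python3 go.py 617 -137 117
```

```text
clock: 12.88
ee_pos: [616.7, -134.7, 133.7]
tcp_rot: [0.001, 0.706, 0.708, 0.0]
ft_force: [0.0, 0.0, -0.5]
grip_width: 54.8
t 12.88 tcp [ 616.7 -134.7  133.7] grip 54.8 F [ 0.   0.  -0.5]
shift_mm(now axes) [-2.2  0.3 16.7] after alignment [-2.3  0.3 16.7] turn [0.002 0.    0.002]
```

```bash
python3 -m crank '[[[-0.002,0,0.008],[0.002,0,0.002],1],[[0,0,0.005],[0,0,0],1],[[0,0,0],[0,0,0],1],[[0,0,0],[0,0,0],1]]'; python3 go.py 617 -137 117
```

```text
clock: 13.22
ee_pos: [618.3, -137.0, 123.0]
tcp_rot: [0.002, 0.707, 0.707, 0.001]
ft_force: [-0.1, -0.2, -1.1]
grip_width: 54.9
t 13.22 tcp [ 618.3 -137.   123. ] grip 54.9 F [-0.1 -0.2 -1.1]
shift_mm(now axes) [ 0.1 -1.3  6. ] after alignment [ 0.  -1.3  6. ] turn [0.003 0.001 0.   ]
```

```bash
python3 -m crank '[[[0,-0.0013,0.004],[0.003,0.001,0],1],[[0,0,0.0015],[0,0,0],1],[[0,0,0],[0,0,0],1],[[0,0,0],[0,0,0],1]]'; python3 go.py 617 -137 116.6
```

```text
clock: 13.55
ee_pos: [617.4, -137.4, 117.9]
tcp_rot: [0.001, 0.707, 0.707, 0.0]
ft_force: [-0.4, -0.3, -2.5]
grip_width: 54.7
t 13.55 tcp [ 617.4 -137.4  117.9] grip 54.7 F [-0.4 -0.3 -2.5]
shift_mm(now axes) [ 0.4 -0.4  1.3] after alignment [ 0.4 -0.4  1.3] turn [ 0.001  0.    -0.   ]
```

```bash
python3 -m crank '[[[0,0,0.002],[0.001,0,0],1],[[0,0,0],[0,0,0],1],[[0,0,0],[0,0,0],1]]'; python3 go.py 617 -137 116.6
```

```text
clock: 13.8
ee_pos: [617.7, -137.6, 116.8]
tcp_rot: [0.001, 0.707, 0.707, 0.0]
ft_force: [-0.0, 0.6, -0.8]
grip_width: 54.8
t 13.8 tcp [ 617.7 -137.6  116.8] grip 54.8 F [-0.   0.6 -0.8]
shift_mm(now axes) [ 0.6 -0.7  0.2] after alignment [ 0.6 -0.7  0.2] turn [ 0.001  0.001 -0.   ]
```

```bash
python3 -m crank '[[[0,0,0],[0,0,0],0.6],[[0,0,0],[0,0,0],0.3],[[0,0,0],[0,0,0],0],[[0,0,0],[0,0,0],0],[[0,0,-0.02],[0,0,0],0],[[0,0,-0.035],[0,0,0],0],[[0,0,-0.035],[0,0,0],0],[[0,0,-0.035],[0,0,0],0],[[0,0,-0.005],[0,0,0],0]]'; python3 go.py 480.5 -106.8 200
python3 - <<'E'
from h import *
p=robot.read_camera("side"); print(rim([p],133,(617,-137)),rim([p],115,(629,-41)),rim([p],74,(480.5,-106.8)))
E
```

```text
clock: 14.55
ee_pos: [614.9, -136.5, 246.7]
tcp_rot: [-0.003, 0.707, 0.707, -0.002]
ft_force: [0.7, 0.3, 1.0]
grip_width: 92.7
t 14.55 tcp [ 614.9 -136.5  246.7] grip 92.7 F [0.7 0.3 1. ]
shift_mm(now axes) [  29.6 -134.    47.8] after alignment [  29.7 -134.4   46.7] turn [-0.008 -0.002 -0.   ]
(array([ 617.9, -138. ]), np.float64(47.6)) (array([630.5, -41.9]), np.float64(36.4)) (array([ 480.9, -106.8]), np.float64(45.2))
```

c stands at (618,-138), within 1.5 mm of its cookie. Now d, to be gripped at TCP z 56.

```bash
python3 -m crank '[[[0.005,-0.02,0],[-0.008,-0.002,0],0],[[0.008,-0.035,0],[0,0,0],0],[[0.008,-0.035,0],[0,0,0],0],[[0.008,-0.035,0.01],[0,0,0],0],[[0,-0.01,0.02],[0,0,0],0],[[0,0,0],[0,0,0],0],[[0,0,0],[0,0,0],0]]'; python3 go.py 480.5 -106.8 56
```

```text
clock: 15.18
ee_pos: [474.2, -106.0, 208.5]
tcp_rot: [-0.001, 0.707, 0.707, -0.0]
ft_force: [0.6, -0.7, 0.5]
grip_width: 92.7
t 15.18 tcp [ 474.2 -106.   208.5] grip 92.7 F [ 0.6 -0.7  0.5]
shift_mm(now axes) [ -1.    6.6 152.5] after alignment [ -0.8   6.3 152.5] turn [-0.002 -0.001 -0.   ]
```

```bash
python3 -m crank '[[[-0.001,0.006,0.015],[-0.002,-0.001,0],0],[[0,0,0.035],[0,0,0],0],[[0,0,0.035],[0,0,0],0],[[0,0,0.015],[0,0,0],0],[[0,0,0],[0,0,0],0],[[0,0,0],[0,0,0],0]]'; python3 go.py 480.5 -106.8 56
```

```text
clock: 15.68
ee_pos: [488.6, -109.0, 109.6]
tcp_rot: [0.003, 0.707, 0.707, 0.002]
ft_force: [-0.4, -0.4, -0.5]
grip_width: 92.7
t 15.68 tcp [ 488.6 -109.   109.6] grip 92.7 F [-0.4 -0.4 -0.5]
shift_mm(now axes) [ 2.3 -8.5 53.5] after alignment [ 2.2 -8.1 53.6] turn [ 0.007  0.002 -0.001]
```

```bash
python3 -m crank '[[[0.002,-0.0085,0],[0.007,0.002,0],0],[[0,0,0.02],[0,0,0],0],[[0,0,0.018],[0,0,0],0],[[0,0,0],[0,0,0],0],[[0,0,0],[0,0,0],0]]'; python3 go.py 480.5 -106.8 56
```

```text
clock: 16.1
ee_pos: [485.5, -108.7, 79.3]
tcp_rot: [0.004, 0.707, 0.707, 0.002]
ft_force: [0.0, 0.5, -0.5]
grip_width: 92.9
t 16.1 tcp [ 485.5 -108.7   79.3] grip 92.9 F [ 0.   0.5 -0.5]
shift_mm(now axes) [ 2.  -5.2 23.3] after alignment [ 1.9 -5.  23.3] turn [ 0.009  0.003 -0.   ]
```

```bash
python3 -m crank '[[[0.002,-0.005,0.01],[0.009,0.003,0],0],[[0,-0.002,0.01],[0,0,0],0.2],[[0,0,0.002],[0,0,0],0.2],[[0,0,0],[0,0,0],0.2]]'; python3 go.py 480.5 -106.8 56
```

```text
clock: 16.43
ee_pos: [480.9, -107.5, 60.6]
tcp_rot: [0.003, 0.707, 0.707, 0.001]
ft_force: [-0.1, 0.0, 0.2]
grip_width: 77.7
t 16.43 tcp [ 480.9 -107.5   60.6] grip 77.7 F [-0.1  0.   0.2]
shift_mm(now axes) [ 0.7 -0.4  4.6] after alignment [ 0.7 -0.4  4.6] turn [ 0.005  0.002 -0.   ]
```

```bash
python3 -m crank '[[[0.0007,-0.0004,0.005],[0.005,0.002,0],0.3],[[0,0,0],[0,0,0],0.3],[[0,0,0],[0,0,0],1],[[0,0,0],[0,0,0],1],[[0,0,0],[0,0,0],1],[[0,0,0],[0,0,0],1],[[0,0,0],[0,0,0],1]]'; python3 go.py 480.5 -106.8 56
```

```text
clock: 17.02
ee_pos: [480.8, -106.8, 55.8]
tcp_rot: [0.0, 0.707, 0.707, 0.0]
ft_force: [-0.3, 0.1, -0.4]
grip_width: 55.7
t 17.02 tcp [ 480.8 -106.8   55.8] grip 55.7 F [-0.3  0.1 -0.4]
shift_mm(now axes) [ 0.  -0.3 -0.2] after alignment [ 0.  -0.3 -0.2] turn [ 0. -0. -0.]
```

```bash
python3 -m crank '[[[0,0,-0.02],[0,0,0],1],[[0,0,-0.035],[0,0,0],1],[[0,0,-0.035],[0,0,0],1],[[0,0,-0.035],[0,0,0],1],[[0,0,-0.035],[0,0,0],1],[[0,0,-0.01],[0,0,0],1],[[0,0,0],[0,0,0],1]]'; python3 go.py 635.7 48.4 220
```

```text
clock: 17.6
ee_pos: [477.6, -105.8, 230.1]
tcp_rot: [-0.003, 0.707, 0.707, -0.002]
ft_force: [0.6, 0.3, -2.0]
grip_width: 55.5
t 17.6 tcp [ 477.6 -105.8  230.1] grip 55.5 F [ 0.6  0.3 -2. ]
shift_mm(now axes) [154.3 158.1   9.4] after alignment [154.2 158.1  10.1] turn [-0.007 -0.003 -0.   ]
```

```bash
python3 -m crank '[[[0.02,0.02,0],[-0.007,-0.003,0],1],[[0.03,0.03,0],[0,0,0],1],[[0.03,0.03,0],[0,0,0],1],[[0.03,0.03,0],[0,0,0],1],[[0.025,0.025,0],[0,0,0],1],[[0.015,0.015,0],[0,0,0],1],[[0,0,0],[0,0,0],1],[[0,0,0],[0,0,0],1]]'; python3 go.py 635.7 48.4 130
```

```text
clock: 18.27
ee_pos: [630.2, 49.1, 216.4]
tcp_rot: [-0.002, 0.709, 0.705, -0.004]
ft_force: [-0.9, -0.6, -1.4]
grip_width: 55.3
t 18.27 tcp [630.2  49.1 216.4] grip 55.3 F [-0.9 -0.6 -1.4]
shift_mm(now axes) [-0.5  6.3 86.4] after alignment [-0.7  5.5 86.4] turn [-0.009  0.002 -0.005]
```

```bash
python3 -m crank '[[[-0.001,0.006,0.015],[-0.009,0.002,-0.005],1],[[0,0,0.03],[0,0,0],1],[[0,0,0.03],[0,0,0],1],[[0,0,0.01],[0,0,0],1],[[0,0,0],[0,0,0],1],[[0,0,0],[0,0,0],1]]'; python3 go.py 635.7 48.4 79.5
```

```text
clock: 18.77
ee_pos: [630.9, 44.3, 122.9]
tcp_rot: [-0.002, 0.708, 0.707, -0.003]
ft_force: [0.4, -0.4, -0.5]
grip_width: 55.9
t 18.77 tcp [630.9  44.3 122.9] grip 55.9 F [ 0.4 -0.4 -0.5]
shift_mm(now axes) [ 4.2  5.1 43.4] after alignment [ 4.1  4.8 43.4] turn [-0.008  0.001 -0.001]
```

```bash
python3 -m crank '[[[0.004,0.005,0.015],[-0.008,0.001,-0.001],1],[[0,0,0.013],[0,0,0],1],[[0,0,0],[0,0,0],1],[[0,0,0],[0,0,0],1]]'; python3 go.py 635.7 48.4 79.5
```

```text
clock: 19.1
ee_pos: [637.6, 46.4, 99.3]
tcp_rot: [0.002, 0.708, 0.706, 0.002]
ft_force: [0.2, 0.6, -1.0]
grip_width: 55.5
t 19.1 tcp [637.6  46.4  99.3] grip 55.5 F [ 0.2  0.6 -1. ]
shift_mm(now axes) [ 2.  -2.  19.8] after alignment [ 2.  -1.9 19.8] turn [ 0.006  0.001 -0.002]
```

```bash
python3 -m crank '[[[0.002,-0.002,0.009],[0.006,0.001,-0.002],1],[[0,0,0.006],[0,0,0],1],[[0,0,0],[0,0,0],1],[[0,0,0],[0,0,0],1]]'; python3 go.py 635.7 48.4 79
```

```text
clock: 19.43
ee_pos: [637.2, 48.2, 86.7]
tcp_rot: [0.001, 0.707, 0.707, 0.001]
ft_force: [-0.5, 0.6, -1.4]
grip_width: 55.9
t 19.43 tcp [637.2  48.2  86.7] grip 55.9 F [-0.5  0.6 -1.4]
shift_mm(now axes) [ 0.2 -1.5  7.7] after alignment [ 0.2 -1.5  7.7] turn [ 0.003 -0.    -0.   ]
```

```bash
python3 -m crank '[[[0,-0.0015,0.005],[0.003,0,0],1],[[0,0,0.002],[0,0,0],1],[[0,0,0],[0,0,0],1],[[0,0,0],[0,0,0],1]]'; python3 go.py 635.7 48.4 78.8
```

```text
clock: 19.77
ee_pos: [636.0, 48.3, 79.7]
tcp_rot: [0.0, 0.707, 0.707, 0.0]
ft_force: [0.3, 0.3, -1.5]
grip_width: 55.6
t 19.77 tcp [636.   48.3  79.7] grip 55.6 F [ 0.3  0.3 -1.5]
shift_mm(now axes) [ 0.1 -0.3  0.9] after alignment [ 0.1 -0.3  0.9] turn [ 0.001 -0.     0.   ]
```

```bash
python3 -m crank '[[[0,0,0.0015],[0,0,0],1],[[0,0,0],[0,0,0],1],[[0,0,0],[0,0,0],1]]'; python3 -m crank '[[[0,0,0],[0,0,0],0.6],[[0,0,0],[0,0,0],0.3],[[0,0,0],[0,0,0],0],[[0,0,0],[0,0,0],0],[[0,0,-0.02],[0,0,0],0],[[0,0,-0.035],[0,0,0],0],[[0,0,-0.035],[0,0,0],0],[[0,0,-0.035],[0,0,0],0],[[0,0,-0.025],[0,0,0],0]]'; python3 go.py 452 -288.9 200
python3 - <<'E'
from h import *
p=robot.read_camera("side"); print(rim([p],97,(636,48)),rim([p],56,(452,-289)));cv2.imwrite("pics/s3.png",p["image"])
E
```

```text
clock: 20.02
ee_pos: [636.6, 48.2, 79.1]
tcp_rot: [0.001, 0.707, 0.707, 0.001]
ft_force: [-0.5, -0.1, -1.3]
grip_width: 55.8
clock: 20.77
ee_pos: [630.6, 48.2, 224.0]
tcp_rot: [-0.006, 0.707, 0.707, -0.005]
ft_force: [0.4, -0.3, 1.6]
grip_width: 93.0
t 20.77 tcp [630.6  48.2 224. ] grip 93.0 F [ 0.4 -0.3  1.6]
shift_mm(now axes) [-337.1 -178.2   26.7] after alignment [-337.1 -178.6   24. ] turn [-0.016 -0.    -0.   ]
(array([637.3,  47.9]), np.float64(28.9)) (array([ 452.5, -288.5]), np.float64(29.3))
```

View pics/s3.png

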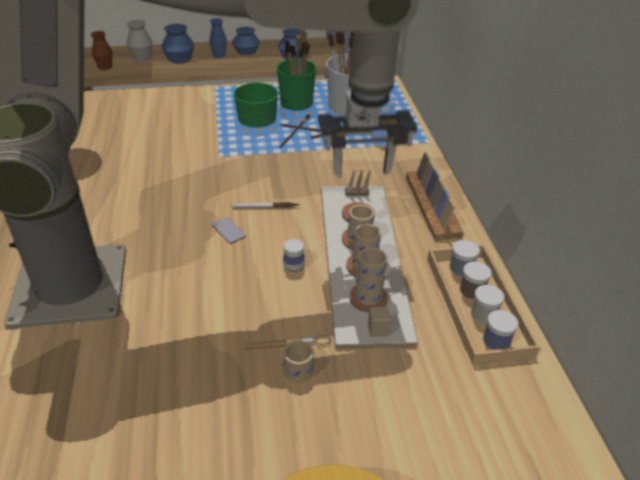

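Three tumblers stand in the row. d is at about (637,48), and b is left at (row 360, col 299). Moving to b.

```bash
python3 -m crank '[[[-0.02,-0.011,0],[-0.016,0,0],0],[[-0.036,-0.019,0],[0,0,0],0],[[-0.036,-0.019,0],[0,0,0],0],[[-0.036,-0.019,0],[0,0,0],0],[[-0.036,-0.019,0],[0,0,0],0],[[-0.036,-0.019,0],[0,0,0],0],[[-0.036,-0.019,0],[0,0,0],0],[[-0.036,-0.019,0],[0,0,0],0],[[-0.03,-0.016,0],[0,0,0],0],[[0,0,0],[0,0,0],0]]'; python3 go.py 452 -288.9 150
```

```text
clock: 21.65
ee_pos: [471.2, -262.1, 232.6]
tcp_rot: [0.009, 0.704, 0.71, 0.007]
ft_force: [0.1, 0.1, 0.3]
grip_width: 93.1
t 21.65 tcp [ 471.2 -262.1  232.6] grip 93.1 F [0.1 0.1 0.3]
shift_mm(now axes) [-26.4 -21.4  82.2] after alignment [-26.8 -19.2  82.6] turn [0.023 0.003 0.008]
```

```bash
python3 -m crank '[[[-0.025,-0.02,0.01],[0.023,0.003,0.008],0],[[-0.002,0,0.03],[0,0,0],0],[[0,0,0.035],[0,0,0],0],[[0,0,0],[0,0,0],0],[[0,0,0],[0,0,0],0],[[0,0,0],[0,0,0],0]]'; python3 go.py 452 -288.9 95
```

```text
clock: 22.15
ee_pos: [450.9, -293.5, 158.3]
tcp_rot: [0.002, 0.709, 0.705, 0.0]
ft_force: [0.8, -0.8, -0.2]
grip_width: 93.1
t 22.15 tcp [ 450.9 -293.5  158.3] grip 93.1 F [ 0.8 -0.8 -0.2]
shift_mm(now axes) [ 4.8  0.8 63.3] after alignment [ 4.6  1.1 63.3] turn [ 0.004  0.003 -0.007]
```

```bash
python3 -m crank '[[[0.005,0.001,0.015],[0.004,0.003,-0.007],0],[[0,0,0.025],[0,0,0],0],[[0,0,0.015],[0,0,0],0],[[0,0,0],[0,0,0],0],[[0,0,0],[0,0,0],0]]'; python3 go.py 452 -288.9 38
```

```text
clock: 22.57
ee_pos: [458.3, -288.3, 108.5]
tcp_rot: [0.006, 0.705, 0.709, 0.001]
ft_force: [0.1, 0.1, 1.1]
grip_width: 93.3
t 22.57 tcp [ 458.3 -288.3  108.5] grip 93.3 F [0.1 0.1 1.1]
shift_mm(now axes) [-0.1 -7.  70.5] after alignment [-0.6 -6.3 70.5] turn [0.01  0.006 0.006]
```

```bash
python3 -m crank '[[[0,-0.007,0.02],[0.01,0.006,0.006],0],[[0,-0.001,0.022],[0,0,0],0],[[0,0,0.008],[0,0,0],0],[[0,0,0],[0,0,0],0.1],[[0,0,0],[0,0,0],0.1]]'; python3 go.py 452 -288.9 38
```

```text
clock: 22.98
ee_pos: [455.8, -289.9, 64.9]
tcp_rot: [0.005, 0.706, 0.708, 0.001]
ft_force: [-0.3, 1.0, 0.0]
grip_width: 85.4
t 22.98 tcp [ 455.8 -289.9   64.9] grip 85.4 F [-0.3  1.   0. ]
shift_mm(now axes) [ 1.1 -4.1 26.9] after alignment [ 1.  -3.8 26.9] turn [0.008 0.006 0.003]
```

```bash
python3 -m crank '[[[0.001,-0.004,0.01],[0.008,0.006,0.003],0.1],[[0,-0.001,0.01],[0,0,0],0.2],[[0,0,0.004],[0,0,0],0.2],[[0,0,0],[0,0,0],0.2]]'; python3 go.py 452 -288.9 38
```

```text
clock: 23.32
ee_pos: [453.2, -290.6, 43.3]
tcp_rot: [0.003, 0.707, 0.707, 0.0]
ft_force: [-0.5, -0.0, 0.8]
grip_width: 74.7
t 23.32 tcp [ 453.2 -290.6   43.3] grip 74.7 F [-0.5 -0.   0.8]
shift_mm(now axes) [ 1.7 -1.3  5.3] after alignment [ 1.7 -1.2  5.3] turn [0.005 0.004 0.   ]
```

```bash
python3 -m crank '[[[0.002,-0.0013,0.005],[0.005,0.004,0],0.3],[[0,0,0],[0,0,0],0.3],[[0,0,0],[0,0,0],1],[[0,0,0],[0,0,0],1],[[0,0,0],[0,0,0],1],[[0,0,0],[0,0,0],1],[[0,0,0],[0,0,0],1]]'; python3 go.py 452 -288.9 38
```

```text
clock: 23.9
ee_pos: [451.9, -288.5, 38.0]
tcp_rot: [-0.001, 0.707, 0.707, -0.0]
ft_force: [-0.2, -0.5, -0.3]
grip_width: 55.7
t 23.9 tcp [ 451.9 -288.5   38. ] grip 55.7 F [-0.2 -0.5 -0.3]
shift_mm(now axes) [-0.4  0.1  0. ] after alignment [-0.4  0.1  0. ] turn [-0.001 -0.001  0.   ]
```

```bash
python3 -m crank '[[[0,0,-0.02],[0,0,0],1],[[0,0,-0.035],[0,0,0],1],[[0,0,-0.035],[0,0,0],1],[[0,0,-0.035],[0,0,0],1],[[0,0,-0.035],[0,0,0],1],[[0,0,-0.02],[0,0,0],1],[[0,0,0],[0,0,0],1]]'; python3 go.py 653.2 140.6 210
```

```text
clock: 24.48
ee_pos: [449.4, -286.7, 223.0]
tcp_rot: [-0.004, 0.707, 0.707, -0.001]
ft_force: [0.4, -1.3, -1.1]
grip_width: 55.6
t 24.48 tcp [ 449.4 -286.7  223. ] grip 55.6 F [ 0.4 -1.3 -1.1]
shift_mm(now axes) [427.2 203.8  13.9] after alignment [427.3 203.8  13. ] turn [-0.007 -0.006 -0.   ]
```

```bash
python3 -m crank '[[[0.02,0.01,0],[-0.007,-0.006,0],1],[[0.036,0.017,0],[0,0,0],1],[[0.036,0.017,0],[0,0,0],1],[[0.036,0.017,0],[0,0,0],1],[[0.036,0.017,0],[0,0,0],1],[[0.036,0.017,0],[0,0,0],1],[[0.036,0.017,0],[0,0,0],1],[[0.036,0.017,0],[0,0,0],1],[[0.02,0.01,0],[0,0,0],1],[[0,0,0],[0,0,0],1]]'; python3 go.py 653.2 140.6 210
```

```text
clock: 25.32
ee_pos: [592.0, 15.8, 213.6]
tcp_rot: [0.0, 0.71, 0.704, -0.002]
ft_force: [-0.5, -0.2, -1.1]
grip_width: 55.8
t 25.32 tcp [592.   15.8 213.6] grip 55.8 F [-0.5 -0.2 -1.1]
shift_mm(now axes) [125.3  60.2   3. ] after alignment [124.8  61.2   3.6] turn [-0.002  0.003 -0.008]
```

```bash
python3 -m crank '[[[0.02,0.01,0],[-0.002,0.003,-0.008],1],[[0.03,0.015,0],[0,0,0],1],[[0.03,0.015,0],[0,0,0],1],[[0.025,0.012,0],[0,0,0],1],[[0.013,0.006,0],[0,0,0],1],[[0,0,0],[0,0,0],1],[[0,0,0],[0,0,0],1]]'; python3 go.py 653.2 140.6 130
```

```text
clock: 25.9
ee_pos: [648.1, 136.0, 201.8]
tcp_rot: [-0.003, 0.707, 0.708, -0.006]
ft_force: [-0.8, -1.0, -0.8]
grip_width: 55.2
t 25.9 tcp [648.1 136.  201.8] grip 55.2 F [-0.8 -1.  -0.8]
shift_mm(now axes) [ 4.9  6.  71.7] after alignment [ 4.6  5.1 71.8] turn [-0.013  0.004  0.002]
```

```bash
python3 -m crank '[[[0.005,0.006,0.01],[-0.013,0.004,0.002],1],[[0,0,0.025],[0,0,0],1],[[0,0,0.025],[0,0,0],1],[[0,0,0.005],[0,0,0],1],[[0,0,0],[0,0,0],1],[[0,0,0],[0,0,0],1]]'; python3 go.py 653.2 140.6 90
```

```text
clock: 26.4
ee_pos: [652.0, 132.3, 133.2]
tcp_rot: [0.0, 0.709, 0.705, -0.002]
ft_force: [0.5, -0.5, -1.1]
grip_width: 55.7
t 26.4 tcp [652.  132.3 133.2] grip 55.7 F [ 0.5 -0.5 -1.1]
shift_mm(now axes) [ 8.4  1.2 43.2] after alignment [ 8.3  1.2 43.2] turn [-0.002  0.002 -0.006]
```

```bash
python3 -m crank '[[[0.008,0.001,0.01],[-0.002,0.002,-0.006],1],[[0,0,0.018],[0,0,0],1],[[0,0,0.005],[0,0,0],1],[[0,0,0],[0,0,0],1],[[0,0,0],[0,0,0],1]]'; python3 go.py 653.2 140.6 62
```

```text
clock: 26.82
ee_pos: [656.3, 140.3, 104.7]
tcp_rot: [0.003, 0.707, 0.707, 0.003]
ft_force: [0.7, -0.5, 0.2]
grip_width: 55.4
t 26.82 tcp [656.3 140.3 104.7] grip 55.4 F [ 0.7 -0.5  0.2]
shift_mm(now axes) [ 0.3 -3.5 42.7] after alignment [ 0.3 -3.1 42.7] turn [ 0.008 -0.001 -0.001]
```

```bash
python3 -m crank '[[[0.001,-0.0035,0.015],[0.008,-0.001,-0.001],1],[[0.001,0,0.012],[0,0,0],1],[[0,0,0],[0,0,0],1],[[0,0,0],[0,0,0],1]]'; python3 go.py 653.2 140.6 62
```

```text
clock: 27.15
ee_pos: [654.3, 143.3, 78.1]
tcp_rot: [0.001, 0.707, 0.707, 0.002]
ft_force: [0.9, 0.2, 0.4]
grip_width: 55.7
t 27.15 tcp [654.3 143.3  78.1] grip 55.7 F [0.9 0.2 0.4]
shift_mm(now axes) [-2.7 -1.2 16.1] after alignment [-2.7 -1.1 16.1] turn [ 0.004 -0.001  0.001]
```

```bash
python3 -m crank '[[[-0.0027,-0.001,0.007],[0.004,-0.001,0.001],1],[[0,0,0.004],[0,0,0],1],[[0,0,0],[0,0,0],1],[[0,0,0],[0,0,0],1]]'; python3 go.py 653.2 140.6 61.3
```

```text
clock: 27.48
ee_pos: [653.1, 140.3, 65.6]
tcp_rot: [-0.0, 0.707, 0.707, -0.001]
ft_force: [0.2, 0.0, -0.8]
grip_width: 55.6
t 27.48 tcp [653.1 140.3  65.6] grip 55.6 F [ 0.2  0.  -0.8]
shift_mm(now axes) [0.3 0.1 4.3] after alignment [0.3 0.1 4.3] turn [-0.001  0.001  0.   ]
```

```bash
python3 -m crank '[[[0,0,0.003],[0,0,0],1],[[0,0,0.0015],[0,0,0],1],[[0,0,0],[0,0,0],1],[[0,0,0],[0,0,0],1]]'; python3 go.py 653.2 140.6 61
```

```text
clock: 27.82
ee_pos: [653.5, 140.2, 61.3]
tcp_rot: [0.0, 0.707, 0.707, -0.0]
ft_force: [0.3, -0.4, -0.3]
grip_width: 55.3
t 27.82 tcp [653.5 140.2  61.3] grip 55.3 F [ 0.3 -0.4 -0.3]
shift_mm(now axes) [ 0.4 -0.3  0.3] after alignment [ 0.4 -0.3  0.3] turn [-0.  0. -0.]
```

Release, lift, then back away toward the base for a clear view.

```bash
python3 -m crank '[[[0,0,0],[0,0,0],0.6],[[0,0,0],[0,0,0],0.3],[[0,0,0],[0,0,0],0],[[0,0,0],[0,0,0],0],[[0,0,-0.02],[0,0,0],0],[[0,0,-0.035],[0,0,0],0],[[0,0,-0.035],[0,0,0],0],[[0,0,-0.035],[0,0,0],0],[[0,0,-0.03],[0,0,0],0]]';python3 -m crank '[[[0,-0.02,0],[0,0,0],0],[[0,-0.035,0],[0,0,0],0],[[0,-0.035,0],[0,0,0],0],[[0,-0.035,0],[0,0,0],0],[[0,-0.035,0],[0,0,0],0],[[0,-0.035,0],[0,0,0],0],[[0,-0.02,0],[0,0,0],0],[[0,0,0],[0,0,0],0],[[0,0,0],[0,0,0],0],[[0,0,0],[0,0,0],0]]'
python3 - <<'E'
from h import *
T=robot.read_camera("top");S=robot.read_camera("side");cv2.imwrite("pics/t4.png",T["image"]);cv2.imwrite("pics/s4.png",S["image"])
for n,h,k in(("b",56,(653.2,140.6)),("d",74,(635.7,48.4)),("a",92,(628.7,-41.5)),("c",110,(617,-137))):
    print(n,*[rim(V,h+23,k) for V in([T],[S])])
for p in(T,S): print("cone",[(m["at"],round(m["p"],2)) for m in robot.masks_of("cone_pack",p)])
E
```

```text
clock: 28.57
ee_pos: [647.9, 139.5, 211.2]
tcp_rot: [-0.005, 0.707, 0.707, -0.007]
ft_force: [0.5, -0.2, 0.9]
grip_width: 92.9
clock: 29.4
ee_pos: [431.7, 140.2, 226.8]
tcp_rot: [0.003, 0.707, 0.707, 0.004]
ft_force: [-0.1, 0.1, -0.3]
grip_width: 93.0
b (array([654.2, 139.5]), np.float64(124.8)) (array([654.7, 139.4]), np.float64(24.6))
d (array([637.2,  48.4]), np.float64(129.7)) (array([637.4,  48.1]), np.float64(31.9))
a (array([629.8, -41.9]), np.float64(134.1)) (array([630.1, -42. ]), np.float64(37.5))
c (array([ 617.5, -138. ]), np.float64(134.1)) (array([ 617.7, -138. ]), np.float64(44.5))
cone [([163.7, 196.1], 0.55)]
cone [([179.7, 357.4], 0.7), ([303.6, 360.5], 0.3)]
```

View pics/t4.png

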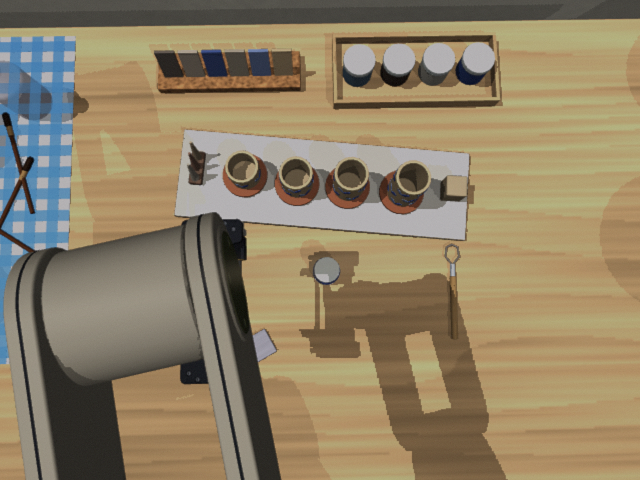

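View pics/s4.png

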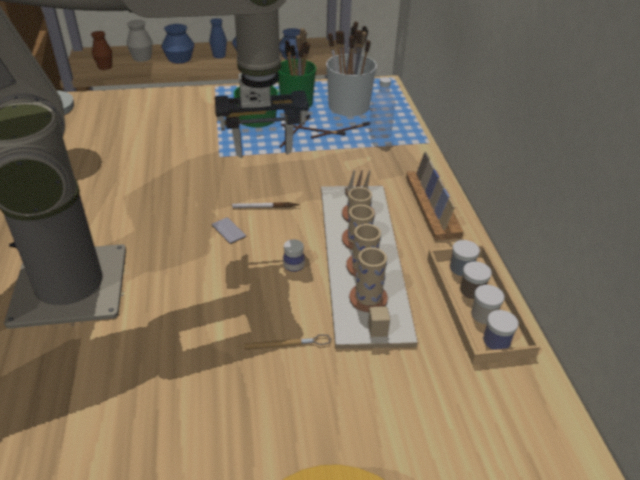

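All four tumblers stand upright within 2 mm of their cookie centres. The heights step up from the cones (top picture, row 165, col 196) to the post (row 187, col 456). The cone pack hasn't moved and the arm is clear.

```bash
python3 -c "
from station import robot
print(robot.close_job())"
```

```text
the job is handed in; nothing more can be done
None
```

I set all four tumblers out on the cookies and handed the job in at about 29.5 s of the 106 s allowed. Counted from the cone pack, the row runs b (56 mm), d (74 mm), a (92 mm), c (110 mm). Each tumbler was gripped from above and carried upright.

**Tumblers:** the last rim fits, from the top and side cameras, put every tumbler within about 2 mm of its cookie's centre (12 mm allowed). The two views agreed to within 0.5 mm, and all four stood upright.

**Cone pack:** in the top view it sits where it did at the start, to within about a pixel. In the side view its reported centre moved about 6 rows up. I put that down to tumbler b now hiding its lower part, as the top view shows no shift.

**Forces and arm:** wrist force readings stayed within about 3 N at every check. The arm stood clear of everything when I handed in. No check failed.

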